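# Reset the sleeve length stop to the marked hole

### The arm

A 6-joint arm with a two-finger parallel gripper is mounted at the origin on a cart in front of the work surface, level with it; the furniture and walls round the work are solid. World frame = base frame: x ahead of the robot, y to its left, z up, the work surface at z = 0. Lengths are in m, angles in rad, forces in N, time in s.
With the tool pointing down it reaches from about 0.325 to 0.775 m from the base axis. Payload 5.5 kg.
Tool frame: the origin (TCP) lies on the centre line of the jaws, within the pads' length; the fingertips stand 17 mm ahead of it and the grasp point (between the pads) lies 2 mm behind it; z points along the fingers, y is the line along which they close (so a half turn about z gives the same grasp; the last joint's range is limited). The gripper opens to 85 mm and grips with 20 to 120 N. Pads are 22 mm wide; open, the fingers measure 114 mm over their backs; the gripper's body (76 mm by 85 mm) begins 54 mm behind the grasp point. The pads swing forward as they close: fully open they stand 13 mm farther back than shut.
Start: joints at [1.118, 0.091, 1.231, -0, 1.82, -0.057], TCP at [0.231, 0.554, 0.248] pointing down, gripper open.
Joint ranges: [-2.87, 2.87], [-0.86, 2.18], [0.17, 2.46], [-1.51, 4.65], [0.06, 2.69], [-2.65, 2.65]. Speed limits (rad/s): [2.57, 2.57, 3.01, 3.14, 3.14, 3.14].

### API

Orientations are given as a 3x3 rotation matrix whose columns are the frame's x, y, z axes.
In Python, from station import arm, eoat, kinematics, monitor, get_image gives the robot as it stands. Calls block until the motion is done:
- arm.movep(position, orientation): joint-space move of the TCP to a pose.
- arm.move_l(position, frame=None, v=0.15, guard=None): straight line of the TCP; frame=None keeps the orientation; v is the mean speed in m/s. With guard (N) it stops when the force on the tool has changed by that much, and returns True; else False.
- arm.goto_joints(angles): joint-space move.
- eoat.let_go() and eoat.close_gripper(grasp_force=None): open the fingers fully, or close them until they stop; grasp_force is the grip in N (None keeps the last).
- arm.hold(seconds).
- kinematics.ik(position, orientation): joint angles nearest the present ones, or None.
- monitor.state(): the state.
- get_image(name): name is "side" or "top" or "wrist"; returns a dict with "img" (420x560x3 uint8, blue, green, red), "fx", "fy", "cx", "cy" (pixels), "rvec" (rotation vector, rad) and "tvec" (3), from world to camera coordinates, as OpenCV has them. Camera axes: x right, y down, z forward; pixel columns grow to the right and rows downward; lengths in m; the calibration is good to about 2 mm. The wrist camera is an equidistant fisheye: a pixel r from the principal point sees the ray r / f radians off the axis. A picture is of the moment at which its call begins. There is no depth.
A pose or a line that the arm cannot do raises arm.Unreachable and nothing moves.
- arm.hand_in(): hands the job in; it is judged then, once.
The state is a dict: "clock": time; "joint_pos": joint angles; "joint_velocities": joint speeds; "joint_torque": joint torques, N m; "position": TCP position; "orientation": TCP orientation; "force": force on the tool from outside, world axes, zero at the start; "ft_torque": the same for the moment, N m; "grip_width": opening from 0.0 (shut) to 1.0 (fully open); "grasp_force": force on a finger pad.
Only numpy, scipy, OpenCV 4.12 (cv2) and the standard library are available. Lean on these libraries where they do the work, as an engineer would, in place of code of your own. Each camera call takes 0.05 s, during which the arm holds its last target. There are 200 camera calls.

### The job

Set the bench length stop for the next batch of sleeves: pull up the black plunger knob so that its lock pin comes out of the tube, slide the blue section along the tube to the hole beside the red index pin, and let the lock pin drop fully home in that hole. The program finishes while the gripper is still holding the knob, with the pin engaged and the section still. Leave the screwdriver, the phone and the oil bottle where they are.

Things in the scene. Friction and masses are not known exactly. Their poses are not given: they have to be found in the camera images.
- length_stop: Fixed bench unit: grey base 118 x 270 x 12 mm with a steel square tube, 30 mm wide, top 54 mm above the table, along this body's y axis at x = 0. Origin on the table under the tube's middle; z up. Five 13 mm holes in the tube's top at y = -80, -40, 0, 40, 80 mm; end blocks 58 mm high from y = -111 and +111 mm outward; a sleeve channel on the +x side. Turned up to 0.35 rad.
- section (a joint): Slide of the blue section (40 mm across the tube, 50 mm long, top 60 mm above the table) along length_stop's +y, m. 0 = middle hole, where it starts locked; range -0.083 to 0.083; each hole has 1.5 mm of play. 2.5 N friction, no spring. Its stop plate reaches over the channel, up to 57 mm above the table.
- plunger (a joint): Lift of the spring plunger on the blue section, m: 0 = 10 mm round-ended lock pin fully home (start), 0.020 = fully pulled. The pin reaches 14 mm into the tube, so the section is free above 0.014; resting between holes it reads about 0.014. The spring pushes down with 4.5 N at 0, 7.5 N at 0.020. Let down within 3 mm of a hole's middle, the pin finds the hole.
- knob (a point): Middle of the black ribbed knob (yellow dot on top) of the plunger: upright cylinder, diameter 26, height 30 mm; 101 mm above the table with the pin home (underside 86, top 116 mm), in line with the tube's middle. It rises with the plunger and travels with the section. Under it a thin stem and a 15 mm boss up to 80 mm; free all round. Grip from above and lift.
- red_index: Fixed upright red index pin, diameter 13 mm, 24 mm high, standing on the base plate 36 mm to the robot's side (-x) of the tube's middle, exactly beside one of the holes at y = -80, -40, 40 or 80 mm of length_stop; which one varies. Flat grey plugs, 4 mm high, stand beside the other three. Origin at its foot; axes parallel to length_stop's.
- screwdriver: Loose yellow-handled screwdriver, 198 x 26 mm, lying behind the length stop; bystander. Origin at the centre of its underside.
- phone: Loose black phone, 152 x 72 x 9 mm, lying to the right of the length stop; bystander. Origin at the centre of its underside.
- oil_dropper: Loose brown oil bottle, 34 mm in diameter, 112 mm high, standing behind the length stop; bystander. Origin at the centre of its underside.

How it is judged:
On the way:
1. the plunger is pulled up until its pin is clear of the tube, the section still by its starting hole (value of joint plunger above 0.0135 m and value of joint section between -0.02 and 0.02 m), for 0.1 s.
At the end, for the whole second after the job is handed in: The lock pin is fully home (plunger within 2 mm of 0) in the hole beside the red index pin (knob within 5 mm of it along the tube), the section is still, and the fingers are still holding the knob (more than 10 N of contact) (value of joint plunger below 0.002 m and y of knob in the frame of red_index between -0.005 and 0.005 m and contact force between the fingers and plunger above 10 N and velocity of joint section between -0.005 and 0.005 m/s); the arm keeps its last pose, push and grip.
It fails at once if the screwdriver was moved more than 30 mm (distance of screwdriver from where it was at the start of the episode above 0.03 m).
It fails at once if the phone was moved more than 30 mm (distance of phone from where it was at the start of the episode above 0.03 m).
It fails at once if the oil bottle was moved more than 30 mm (distance of oil_dropper from where it was at the start of the episode above 0.03 m).
It also fails if it takes over 32 s, if anything falls off the work surface, if the arm or the gripper's body presses on something with over 40 N, if the wrist force passes 120 N, or if a joint passes its speed limit or range.

## Working session

There is one attempt and no reset: what is moved stays moved. The work goes in short steps, each a Python script; the robot and the scene stay as the last script left them, time stands still between calls to the robot, and variables do not carry over. Pictures are saved under pics/ and viewed, at most 10 in all, crops included, and the job is handed in when it is done.

```bash
mkdir -p pics; cat > h.py <<'E'
import numpy as np, cv2
from station import arm, eoat, kinematics, monitor, get_image
def shot(n,f):
    d=get_image(n); cv2.imwrite(f'pics/{f}.png',d['img']); np.save(f'pics/{f}.npy',{k:v for k,v in d.items()},allow_pickle=True); return d
def load(f): return np.load(f'pics/{f}.npy',allow_pickle=True).item()
def at_z(d,u,v,z):
    R=cv2.Rodrigues(np.array(d['rvec'],float))[0]; t=np.array(d['tvec'],float).ravel()
    r=R.T@np.array([(u-d['cx'])/d['fx'],(v-d['cy'])/d['fy'],1]); c=-R.T@t
    return c+r*(z-c[2])/r[2]
def proj(d,P):
    R=cv2.Rodrigues(np.array(d['rvec'],float))[0]; p=R@np.array(P)+np.array(d['tvec'],float).ravel()
    return np.array([d['fx']*p[0]/p[2]+d['cx'],d['fy']*p[1]/p[2]+d['cy']])
E
python3 - <<'E'
from h import *
a=shot('top','top0'); b=shot('side','side0')
for d in(a,b):
    R=cv2.Rodrigues(np.array(d['rvec'],float))[0]; print(d['fx'],d['cx'],d['cy'],-R.T@np.array(d['tvec']).ravel(),R[2])
s=monitor.state(); print(s['clock'],s['position'],s['orientation'])
E
```

```text
430.65032694411 281.68733413397314 202.34358291626648 [ 0.48330594 -0.16054055  1.0849859 ] [ 0.09015413 -0.0013544  -0.9959269 ]
393.14368599159974 284.8283240402914 209.1561092538893 [0.26377751 0.51795549 0.4960714 ] [ 0.35183298 -0.81839481 -0.45436052]
0.1 [0.23122543 0.55340424 0.24722127] [[-9.22707230e-01  3.85500640e-01 -7.90431071e-04]
 [ 3.85501439e-01  9.22705764e-01 -1.64728047e-03]
 [ 9.43076310e-05 -1.82466991e-03 -9.99998331e-01]]
```

View pics/top0.png

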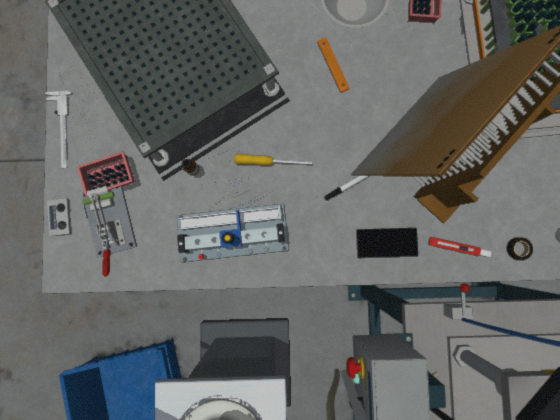

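View pics/side0.png

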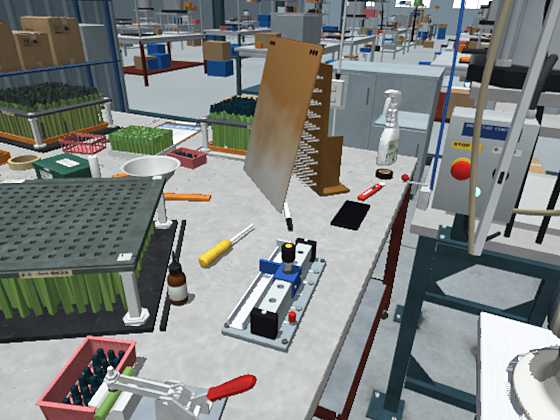

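The top view shows the stop at about (232,233), the knob's yellow dot near (229,238) and the red pin near (201,257), on the robot's left (+y) end. The side view shows the knob at (288,250) and the red pin at (292,317). I'll enlarge both.

```bash
python3 - <<'E'
import cv2,numpy as np
a=cv2.imread('pics/top0.png')[195:270,170:295]; b=cv2.imread('pics/side0.png')[230:355,215:335]
cv2.imwrite('pics/c1.png',cv2.resize(a,None,fx=6,fy=6,interpolation=cv2.INTER_CUBIC))
cv2.imwrite('pics/c2.png',cv2.resize(b,None,fx=4.8,fy=4.8,interpolation=cv2.INTER_CUBIC))
E
```

```text
(no output)
```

View pics/c1.png

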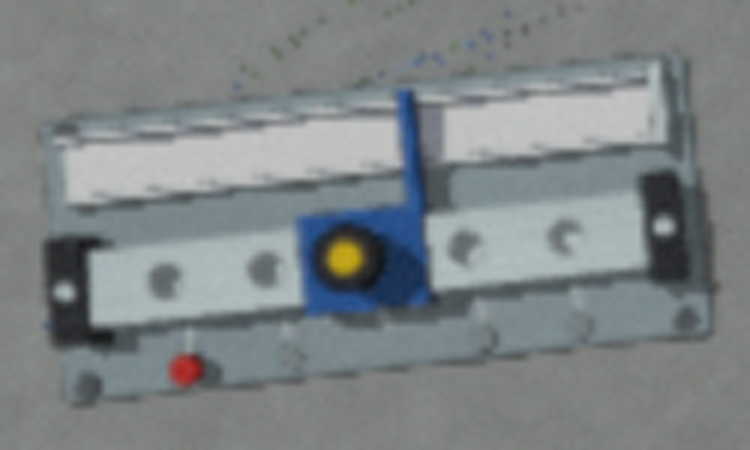

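View pics/c2.png

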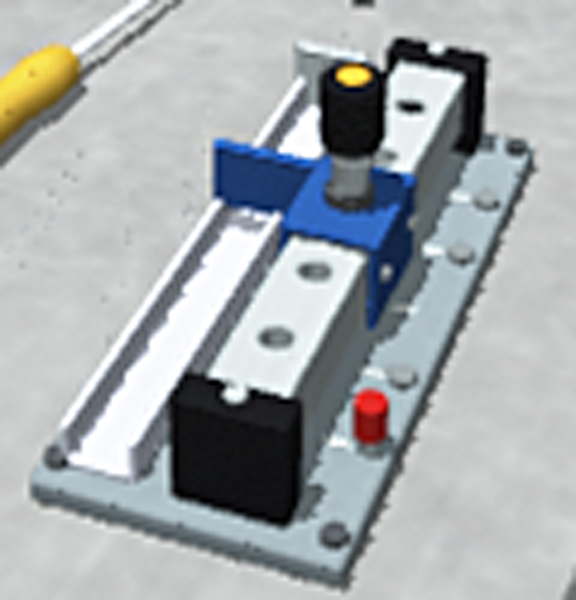

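The crops settle it: the red pin (c1 at 185,369) stands beside the outermost left hole. The holes are at (166,280), (267,270), (465,246) and (566,238), and the knob dot is at (344,258). In c2 the dot is at (354,76) and the red pin's top at (371,399).

```bash
python3 - <<'E'
from h import *
T=load('top0');S=load('side0')
ct=lambda u,v:((u+.5)/6-.5+170,(v+.5)/6-.5+195)
cs=lambda u,v:((u+.5)/4.8-.5+215,(v+.5)/4.8-.5+230)
H=[at_z(T,*ct(*p),.054)[:2] for p in [(166,280),(267,270),(465,246),(566,238)]]
print(np.round(H,4)); 
Y=np.array([80,40,-40,-80])/1e3; H=np.array(H)
c=H.mean(0); d=(Y@(H-c))/(Y@Y); print('centre',c,'yhat',d,np.linalg.norm(d),'yaw',np.arctan2(-d[0],d[1]))
H2=np.array([at_z(S,*cs(*p),.054)[:2] for p in [(275,337),(315,271),(411,106)]]); print('side holes',H2)
print('knob top',at_z(T,*ct(344,258),.116),at_z(S,*cs(354,76),.116))
print('red top',at_z(T,*ct(185,369),.036),at_z(S,*cs(371,396),.036))
e=d/np.linalg.norm(d); r=at_z(T,*ct(185,369),.036)[:2]-c; print('red local y',r@e,'x',r@[e[1],-e[0]])
r=at_z(S,*cs(371,396),.036)[:2]-c; print('red local y',r@e,'x',r@[e[1],-e[0]])
yaw=np.arctan2(-d[0],d[1])
for off in(0,np.pi/2,-np.pi/2,np.pi):
    a=yaw+off; y=np.array([-np.sin(a),np.cos(a),0]);R=np.c_[np.cross(y,[0,0,-1]),y,[0,0,-1]]
    for s in(0,.08):
        q=kinematics.ik([*(c+e*s),.101],R); print(off,s,None if q is None else np.round(q,2))
E
```

```text
[[ 0.4889  0.0418]
 [ 0.4918  0.0016]
 [ 0.4992 -0.0772]
 [ 0.5013 -0.1175]]
centre [ 0.49527246 -0.03782058] yhat [-0.08069545  0.99379672] 0.9970675345732146 yaw 0.08102140000527307
side holes [[ 0.48777683  0.04187541]
 [ 0.49047753  0.00185732]
 [ 0.50012527 -0.1176058 ]]
knob top [ 0.49495474 -0.03694993  0.116     ] [ 0.49391854 -0.03801863  0.116     ]
red top [0.45301646 0.03801288 0.036     ] [0.45247644 0.03633449 0.036     ]
red local y 0.07900458926231727 x -0.03597996065489222
red local y 0.07737541544623677 x -0.03665404666921583
0 0 [-0.14 -0.17  1.74 -0.    1.57 -1.8 ]
0 0.08 [ 0.02 -0.19  1.76 -0.    1.57 -1.64]
1.5707963267948966 0 None
1.5707963267948966 0.08 None
-1.5707963267948966 0 [-0.14 -0.17  1.74 -0.    1.57 -0.23]
-1.5707963267948966 0.08 [ 0.02 -0.19  1.76 -0.    1.57 -0.06]
3.141592653589793 0 [-0.14 -0.17  1.74 -0.    1.57  1.35]
3.141592653589793 0.08 [ 0.02 -0.19  1.76 -0.    1.57  1.51]
```

Both cameras agree within 1–2 mm: hole spacing is 40 mm, the knob sits over the stop's centre at (0.495, -0.038), and red_index's local y is about +0.08. Next I approach, grip along the tube and lift.

```bash
cat >> h.py <<'E'
c=np.array([.4950,-.0378]); yaw=.081; e=np.array([-np.sin(yaw),np.cos(yaw)])
y=np.array([*-e,0]); R=np.c_[np.cross(y,[0,0,-1]),y,[0,0,-1]]
def rep(t=''):
    s=monitor.state(); p=s['position']; print(t,round(s['clock'],2),np.round(p,4),'s',np.round((p[:2]-c)@e,4),'F',np.round(s['force'],1),'w',round(s['grip_width'],3),'g',np.round(s['grasp_force'],1))
E
python3 - <<'E'
from h import *
arm.movep([.42,.17,.25],R); rep()
arm.movep([*c,.18],R); rep()
print(arm.move_l([*c,.100],v=.08,guard=8)); rep('down')
eoat.close_gripper(grasp_force=60); rep('closed')
shot('side','side1')
b=cv2.imread('pics/side1.png')[180:355,180:380]; cv2.imwrite('pics/c3.png',cv2.resize(b,None,fx=3.4,fy=3.4))
E
```

```text
1.73 [0.4199 0.1704 0.25  ] s 0.2136 F [ 0.3 -0.7 -1. ] w 1.0 g 0.0
 2.65 [ 0.4952 -0.0368  0.1805] s 0.001 F [ 0.  -0.4  0.7] w 0.999 g 0.0
False
down 3.8 [ 0.4954 -0.0379  0.1008] s -0.0001 F [ 0.3  0.2 -0.6] w 1.0 g 0.0
closed 4.38 [ 0.4951 -0.0379  0.1004] s -0.0001 F [-1.2 -0.3  2.3] w 0.285 g 58.8
```

View pics/c3.png

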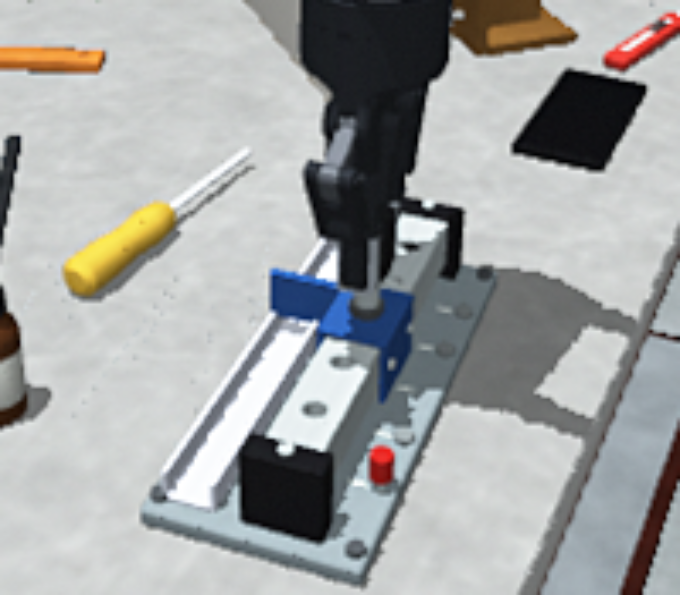

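The fingers have closed on the knob (c3 around 365,270), at a width of about 24–26 mm and 59 N. Now I lift it and check that the spring force shows up.

```bash
python3 - <<'E'
from h import *
arm.move_l([*c,.109],v=.04); rep('half')
arm.move_l([*c,.1175],v=.04); rep('up')
arm.hold(.3); rep()
arm.move_l([*(c+.02*e),.1175],v=.06); rep('slid 20')
E
```

```text
half 4.81 [ 0.4949 -0.0379  0.1085] s -0.0001 F [ 2.7 -0.9 -5.8] w 0.287 g 59.1
up 5.17 [ 0.4949 -0.0378  0.1171] s -0.0 F [ 4.  -1.6 -6.5] w 0.289 g 59.2
 5.47 [ 0.4949 -0.0378  0.1172] s -0.0 F [ 3.2 -2.3 -8.8] w 0.289 g 59.2
slid 20 5.96 [ 0.4932 -0.017   0.1174] s 0.0209 F [ 2.2  3.4 -7.8] w 0.288 g 59.4
```

The spring load reads about 7–8 N, so the pin is up, and the section slides freely. I continue to +80 mm and lower with a guard.

```bash
python3 - <<'E'
from h import *
arm.move_l([*(c+.080*e),.1175],v=.05); arm.hold(.3); rep('at 80')
for z in (.112,.108,.104,.100):
    g=arm.move_l([*(c+.080*e),z],v=.03,guard=15); rep(f'z{z} {g}')
    if g: break
arm.hold(.3); rep()
shot('side','side2'); shot('top','top2')
b=cv2.imread('pics/side2.png')[180:355,180:380]; cv2.imwrite('pics/c4.png',cv2.resize(b,None,fx=3.4,fy=3.4,interpolation=cv2.INTER_CUBIC))
E
```

```text
at 80 7.61 [0.4884 0.0422 0.1175] s 0.0803 F [-0.1  1.8 -7.8] w 0.287 g 59.6
z0.112 False 7.94 [0.4884 0.0422 0.1117] s 0.0802 F [ 0.8  2.3 -6.2] w 0.287 g 59.7
z0.108 False 8.22 [0.4885 0.042  0.1078] s 0.0801 F [-0.5  2.6 -6.9] w 0.29 g 59.6
z0.104 False 8.51 [0.4885 0.042  0.1038] s 0.08 F [-0.8  2.  -5.4] w 0.287 g 59.7
z0.1 False 8.79 [0.4886 0.0419 0.1004] s 0.08 F [-2.9  2.2 -1.9] w 0.287 g 60.4
 9.09 [0.4886 0.0419 0.1004] s 0.08 F [-3.6  1.6  0.7] w 0.286 g 60.5
```

View pics/c4.png

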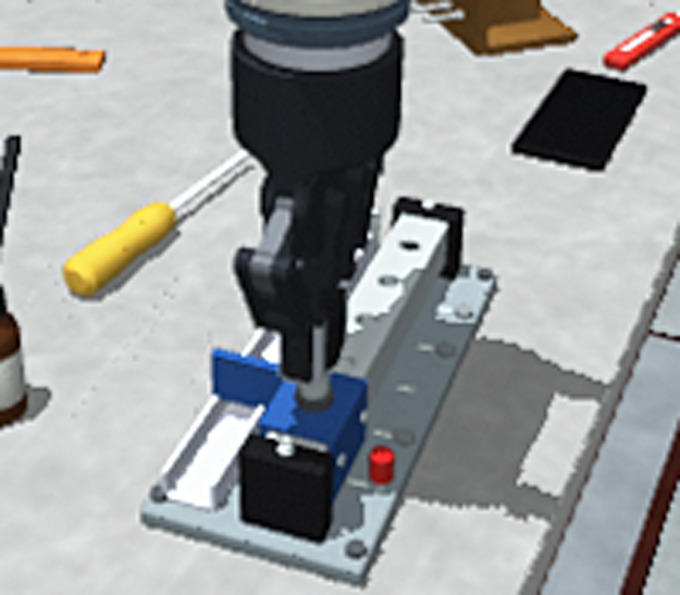

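The section is now beside the red pin, and the spring load has fallen to about zero at the original grip height. I press 2 mm further to confirm the pin is on its stop.

```bash
python3 - <<'E'
from h import *
print(arm.move_l([*(c+.080*e),.098],v=.02,guard=15)); arm.hold(.4); rep('press')
E
```

```text
False
press 9.84 [0.4888 0.0419 0.1003] s 0.0799 F [-8.3  1.2  9.8] w 0.288 g 61.8
```

The TCP stays at 0.1003 with 10 N of reaction, which is the starting height with the pin home, so the pin is fully seated. Handing in.

```bash
python3 -c "
from h import *
print(arm.hand_in()); rep()"
```

```text
the job is handed in; nothing more can be done
None
the job is handed in; nothing more can be done
```

I moved the blue section to the +80 mm hole beside the red index pin, seated the lock pin with the gripper still holding the knob, and handed the job in at about 10 s; no verdict was returned.

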